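# Press the price-label holder home behind the display shelf's lip

### The arm

A 6-joint arm with a two-finger parallel gripper is mounted at the origin on the work surface. World frame = base frame: x ahead of the robot, y to its left, z up, the work surface at z = 0. Lengths are in m, angles in rad, forces in N, time in s.
With the tool pointing down it reaches from about 0.425 to 0.95 m from the base axis. Payload 3.5 kg.
Tool frame: the origin (TCP) lies between the finger pads; the fingertips stand 22 mm ahead of it and the grasp point (between the pads) lies 3 mm ahead of it (ctrl.nose_length is the z of the fingertips in the tool frame, in m); z points along the fingers, y is the line along which they close (so a half turn about z gives the same grasp; the last joint's range is limited). The gripper opens to 85 mm and grips with 20 to 120 N. Pads are 22 mm wide; open, the fingers measure 114 mm over their backs; the gripper's body (76 mm by 85 mm) begins 54 mm behind the grasp point. The pads swing forward as they close: fully open they stand 13 mm farther back than shut.
Start: joints at [1.131, 0.286, 1.577, -0, 1.279, -0.15], TCP at [0.193, 0.647, 0.253] pointing down, gripper open.
Joint ranges: [-2.77, 2.77], [-0.9, 2.22], [0.21, 2.48], [-1.53, 4.67], [0.24, 2.81], [-2.84, 2.84]. Speed limits (rad/s): [2.79, 2.79, 3.14, 3.14, 3.14, 3.14].

### API

Orientations are given as a unit quaternion [x, y, z, w].
In Python, from plant import ctrl gives the robot as it stands. The module is installed in compiled form; this text tells all that it offers.
- The arm moves only by the tool send_rows, never from a script. Its argument "rows" is text: rows parted by semicolons, each of 7 numbers parted by spaces: the turn, a rotation vector about the tool's x, y, z in degrees, then the shift along the tool's x, y, z in mm, then the opening, from -1 (shut) to 1 (fully open). A call has 1 to 8 rows; each row is the pose to reach, as a shift and turn from the pose commanded when the call began, along the tool's axes at that moment; what a row does not reach only later rows make up. A row lasts 1/8 s, in which the tool goes at most 62.5 mm and 10.7 degrees, less where a joint would pass 70% of its speed; a pose out of reach is approached as far as the arm can. A call with a gripper value outside its range is refused whole. The fingers move at their own pace and stop on an object; "grip_force" is the grip in N (left out, the last holds). Time passes only in rows, so rows that repeat a pose let the fingers close. It gives the time, the measured TCP pose, the force, the opening and the grip force at its end, in the units of the state.
- ctrl.get_state(): the state, without advancing time (a new reading comes with each control period).
- ctrl.read_camera(name): name is "scene" or "top"; returns a dict with "color" (400x640x3 uint8, red, green, blue), "fx", "fy", "cx", "cy" (pixels), "extrinsics" (4x4, takes a point from world to camera coordinates). Camera axes: x right, y down, z forward; pixel columns grow to the right and rows downward; lengths in m; the calibration is good to about 2 mm. A picture is of the moment at which its call begins. There is no depth.
- ctrl.sign_off(): hands the job in; it is judged then, once.
Trained networks look in a picture, given as the dict that the camera call returned (one of the last four; its "shot" number tells which), for a name from the list of things; names that differ only in an ending like _2 or _b are one class to them, and where a whole thing is asked for, a point or a joint stands for the part that bears it (a point fixed in the world has none). Each returns a list of dicts, best first, with "p" (0 to 1); they miss things now and then, are a little off and sometimes report something else, mostly with a low value. They report only what shows in the picture. A call takes as long as a camera call. They do not tell look-alikes from the thing itself.
- ctrl.look_for(picture, target): "position" ([x, y, z] in m, in the coordinates of the camera as it stood for that picture, good to about 4 mm: the middle of the surface that is visible of it).
The state is a dict: "time": time; "qpos": joint angles; "dq": joint speeds; "joint_efforts": joint torques, N m; "eef_pos": TCP position; "tcp_rot": TCP orientation; "contact_force": force on the tool from outside, world axes, zero at the start; "wrist_torque": the same for the moment, N m; "opening": opening from 0.0 (shut) to 1.0 (fully open); "finger_force": force on a finger pad.
Only numpy, scipy, OpenCV 4.12 (cv2) and the standard library are available. Lean on these libraries where they do the work, as an engineer would, in place of code of your own. Each camera call takes 0.05 s, during which the arm holds its last target. There are 200 camera calls.

### The job

Slide the black price-label holder flat along the table, without lifting it, until it stands centred in front of the blue mug and square to the display shelf; then push its foot straight in under the steel lip, by feel, until the sprung bar hidden behind the lip is pressed fully home. Finish while still holding it pressed home with a firm but moderate push: do not let go or back off. Leave the mugs and the glaze jar where they stand.

Things in the scene. Friction and masses are not known exactly. Their poses are not given: they have to be found in the camera images.
- holder: Price-label holder, loose, 100-210 g: black smooth flat foot 100 (x) by 70 (y) by 8 mm; on it an upright white fin 9 mm thick (x), 62 wide (y), up to 56 mm above the table, centred at x = -35 mm, blue-striped card on its -x face. Origin: centre of the foot's underside; +x from fin to nose (goes under the lip); z up. Grip the fin from above across its 9 mm or push from behind.
- nose (a point): Middle of the holder's front (nose) end: 50 mm ahead (+x) of the holder's origin, 4 mm above its underside; axes as the holder's.
- fin (a point): Centre of the holder's fin, 35 mm behind (-x) the holder's origin, 35 mm above its underside.
- shelf: Display shelf fixed on the table: plank 160 deep (x) by 400 mm wide (y), top 67 mm up, on end blocks; three mugs on it. Origin: centre of its underside, at table level. Front faces its -x (the robot): the holder goes in along its +x. A 3 mm steel lip spans the front edge, from the top down to 11 mm above the table; the gap below it is 11 mm high, 360 wide.
- lip (a point): Middle of the steel lip's lower front edge, 83 mm in front (-x) of the shelf's origin, 11 mm above the table; axes as the shelf's.
- press_bar (a joint): Travel (m) of the black sprung bar behind the lip, along the shelf's +x: 0 at rest (face 20 mm behind the lip's front face), 0.012 at its stop (32 mm behind). It spans the gap. Spring force about 4 N at first touch, 11 N at the stop; it springs back if let go. Home beyond 0.008.
- mug_blue: Blue mug, 74 mm across, 85 mm tall, standing on the shelf at any one of three places (120 mm apart along the shelf's y). Origin: centre of its underside, 108 mm behind the lip's front face; axes parallel to the shelf's, handle at its +y.
- mug_terracotta: Terracotta mug, same size and posture, at another of the three places; leave it alone.
- mug_green: Green mug, same size and posture, at another of the three places; leave it alone.
- glaze_jar: Amber glass jar with a black cap, 60 mm across, 75 mm tall, standing on the table to the robot's left of the work; leave it alone. Origin: centre of its underside.
Mind the look-alikes: they are no part of the job. What is shaped like the holder but pink or yellow is not meant.

How it is judged:
By the outcome, as a careful person would: the job done as asked, in the order asked, and still so for the second after the job is handed in, while the arm keeps its last pose, push and grip.
It also fails if it takes over 50 s, if anything falls off the work surface, if the arm or the gripper's body presses on something with over 40 N, if the wrist force passes 120 N, or if a joint passes its speed limit or range.

## Working session

There is one attempt and no reset: what is moved stays moved. The work goes in short steps, Python scripts to look and compute and a tool call to move; the robot and the scene stay as the last step left them, time stands still between calls to the robot, and variables do not carry over. Pictures are saved under pics/ and viewed, at most 10 in all, crops included, and the job is handed in when it is done.

Besides the shell and the picture viewer there is one more tool, called after "Call:" in YAML: its name, and indented under it one key for each argument. send_rows: Moves the arm, as the interface text tells. Its arguments: {"type":"object","properties":{"rows":{"type":"string"},"grip_force":{"type":"number"}},"required":["rows"]}

```bash
mkdir -p pics; cat > h.py <<'E'
import numpy as np, cv2
from plant import ctrl
from scipy.spatial.transform import Rotation as R
def shot(n,f=None):
    p=ctrl.read_camera(n)
    if f: cv2.imwrite('pics/'+f,p['color'][:,:,::-1])
    return p
def w(p,c):
    return (np.linalg.inv(p['extrinsics'])@np.r_[c,1])[:3]
def pix(p,u,v,z):
    E=np.linalg.inv(p['extrinsics']);d=E[:3,:3]@[(u-p['cx'])/p['fx'],(v-p['cy'])/p['fy'],1];o=E[:3,3]
    return o+d*(z-o[2])/d[2]
def proj(p,X):
    c=(p['extrinsics']@np.r_[X,1])[:3];return np.array([p['fx']*c[0]/c[2]+p['cx'],p['fy']*c[1]/c[2]+p['cy']])
E
python3 - <<'E'
from h import *
for n in('top','scene'):
    p=shot(n,n+'1.png')
    print(n,np.linalg.inv(p['extrinsics'])[:3,3].round(3),p['fx'])
    for t in('holder','shelf','mug_blue','mug_green','mug_terracotta','glaze_jar'):
        print(t,[(w(p,d['position']).round(3).tolist(),proj(p,w(p,d['position'])).round().tolist(),round(d['p'],2)) for d in ctrl.look_for(p,t)[:4]])
s=ctrl.get_state();print(s)
E
```

```text
top [0.49  0.116 0.995] 376.0929788435811
holder [([0.487, -0.01, 0.011], [354.0, 232.0], 0.95), ([0.337, -0.149, 0.01], [407.0, 292.0], 0.85), ([0.396, 0.134, 0.011], [298.0, 267.0], 0.59), ([0.754, -0.033, 0.111], [369.0, 121.0], 0.34)]
shelf [([0.689, -0.025, 0.067], [363.0, 152.0], 0.75), ([0.483, -0.01, 0.009], [354.0, 234.0], 0.5)]
mug_blue [([0.749, -0.159, 0.109], [421.0, 125.0], 0.73), ([0.482, -0.006, 0.009], [352.0, 234.0], 0.4)]
mug_green [([0.755, -0.032, 0.115], [369.0, 121.0], 0.82)]
mug_terracotta [([0.756, 0.089, 0.105], [319.0, 120.0], 0.74)]
glaze_jar [([0.503, 0.343, 0.076], [212.0, 223.0], 0.95)]
scene [ 1.205 -0.475  0.614] 480.25584838440943
holder [([0.384, -0.157, 0.016], [162.0, 238.0], 0.89), ([0.412, 0.134, 0.008], [280.0, 200.0], 0.84), ([0.478, -0.018, 0.01], [243.0, 235.0], 0.78)]
shelf [([0.793, -0.141, 0.069], [293.0, 324.0], 0.59)]
mug_blue [([0.764, -0.161, 0.117], [270.0, 296.0], 0.55)]
mug_green [([0.759, -0.044, 0.123], [325.0, 260.0], 0.6)]
mug_terracotta [([0.761, 0.076, 0.126], [375.0, 231.0], 0.61)]
glaze_jar [([0.518, 0.333, 0.049], [369.0, 175.0], 0.56)]
{'time': 0.7, 'qpos': array([ 1.13101001e+00,  2.86238397e-01,  1.57669660e+00,  2.26449945e-05,
        1.27857580e+00, -1.50001703e-01]), 'dq': array([-9.41920417e-04, -1.74054851e-03,  6.06002108e-05, -8.33976002e-04,
       -8.76454028e-04, -2.61563445e-04]), 'joint_efforts': array([ 1.79218487e-04, -4.05828953e+01, -2.92857903e+01, -1.42969961e-04,
        4.60977335e-04,  5.38317337e-07]), 'eef_pos': array([0.19284336, 0.64685926, 0.25336782]), 'tcp_rot': array([1.44389095e-01, 9.89520989e-01, 4.23134600e-05, 1.52094153e-06]), 'contact_force': array([-0.17871245,  0.60830325, -1.16740823]), 'wrist_torque': array([-0.01292171, -0.07903773,  0.02167397]), 'finger_force': 0.0, 'opening': 1.0007675649672645}
```

```bash
python3 - <<'E'
import cv2
a=cv2.imread('pics/top1.png')[80:330,180:460]
cv2.imwrite('pics/top1c.png',cv2.resize(a,None,fx=2.4,fy=2.4,interpolation=cv2.INTER_CUBIC))
E
```

```text
(no output)
```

View pics/top1c.png

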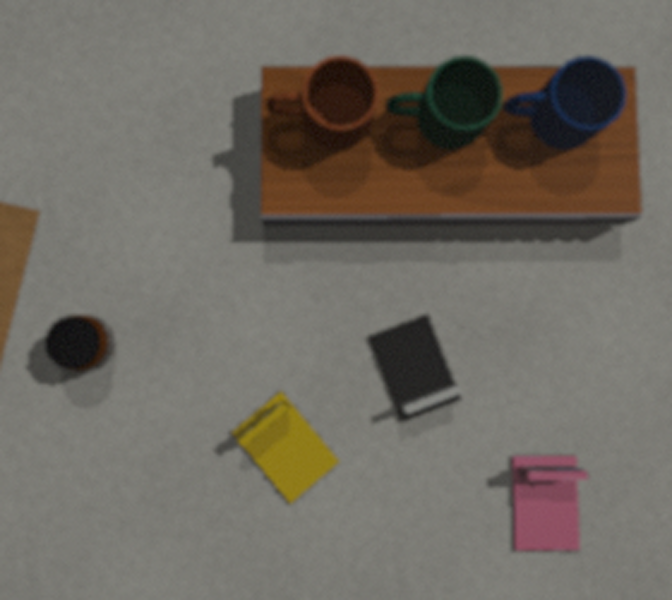

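View pics/scene1.png

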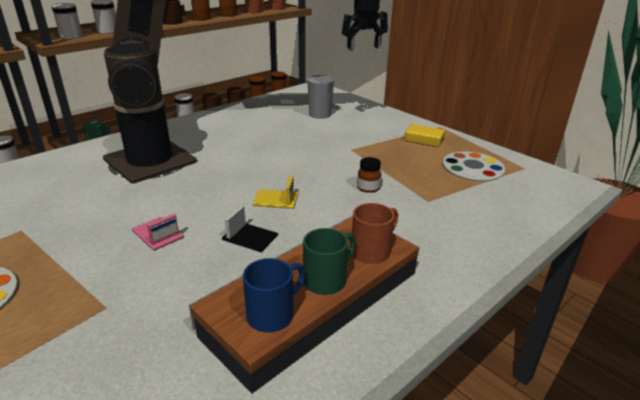

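The top view shows the black holder at crop (414,367), its nose pointing up-left and its fin at (432,402). The blue mug is the rightmost one at (588,93), and the shelf's front edge runs along crop row ~216 from column 262 to 638. Next I'll measure these precisely.

```bash
cat >> h.py <<'E'
def holder(p,lo=(320,170),hi=(400,270)):
    "foot pose from the black foot + fin; top camera"
    im=p['color'].astype(int); m=(im.max(2)<55)
    k=np.zeros_like(m);k[lo[1]:hi[1],lo[0]:hi[0]]=1
    m=(m&k).astype(np.uint8)
    n,l,s,c=cv2.connectedComponentsWithStats(m); i=1+np.argmax(s[1:,4]); m=(l==i).astype(np.uint8)
    cs=max(cv2.findContours(m,0,cv2.CHAIN_APPROX_NONE)[0],key=len)[:,0,:]
    P=np.array([pix(p,u,v,.008)[:2] for u,v in cs])
    r=cv2.minAreaRect((P*1000).astype(np.float32))
    return r,m,cs
E
python3 - <<'E'
from h import *
p=shot('top'); im=p['color'].astype(int)
r,m,cs=holder(p);print('rect mm',r,m.sum())
print('box',cv2.boxPoints(r).round(1).tolist())
# shelf front top edge: wood mask
hsv=cv2.cvtColor(p['color'],cv2.COLOR_RGB2HSV)
wood=((hsv[...,0]<20)&(hsv[...,1]>90)).astype(np.uint8); wood[:, :285]=0; wood[185:]=0
rows=[]
for u in range(296,440,4):
    v=np.where(wood[:,u])[0]
    if len(v): rows.append((u,v.max()+.5))
L=np.array([pix(p,u,v,.067)[:2] for u,v in rows]); f=np.polyfit(L[:,1],L[:,0],1);res=L[:,0]-np.polyval(f,L[:,1])
print('front edge x at y=0',f[1],'slope dx/dy',f[0],'res',abs(res).max(), rows[::6])
for v in(130,150,165):
    q=np.where(wood[v])[0];print('ends',pix(p,q.min()-.5,v,.067)[:2],pix(p,q.max()+.5,v,.067)[:2])
# steel column profile
print(im[162:184,340].tolist())
blue=((hsv[...,0]>100)&(hsv[...,0]<130)&(hsv[...,1]>110)).astype(np.uint8); blue[:, :385]=0; blue[160:]=0
q=np.argwhere(blue);print('blue px bbox',q.min(0),q.max(0),len(q))
b=(blue[95:145,385:450]*255);cv2.imwrite('pics/b.png',cv2.resize(np.hstack([p['color'][95:145,385:450,::-1],cv2.merge([b]*3)]),None,fx=5,fy=5,interpolation=0))
o=m[190:270,320:400]*255;cv2.imwrite('pics/hm.png',cv2.resize(np.hstack([p['color'][190:270,320:400,::-1],cv2.merge([o]*3)]),None,fx=5,fy=5,interpolation=0))
a=cv2.imread('pics/b.png');c=cv2.imread('pics/hm.png');W=max(a.shape[1],c.shape[1]);cv2.imwrite('pics/both.png',np.vstack([cv2.copyMakeBorder(x,0,0,0,W-x.shape[1],0)[:330] for x in(a,c)]))
E
```

```text
rect mm ((484.54229736328125, -4.59527587890625), (95.91819763183594, 68.35916900634766), 21.70442771911621) 797
box [[427.29998779296875, 9.399999618530273], [452.6000061035156, -54.099998474121094], [541.7000122070312, -18.600000381469727], [516.5, 44.900001525878906]]
front edge x at y=0 0.6455257626773042 slope dx/dy -0.02088812723063815 res 2.220446049250313e-16 [(296, np.float64(168.5)), (320, np.float64(168.5)), (344, np.float64(168.5)), (368, np.float64(168.5)), (392, np.float64(168.5)), (416, np.float64(168.5))]
ends [0.74023478 0.16399798] [ 0.74959766 -0.23257336]
ends [0.68902054 0.16277377] [ 0.6978277  -0.23414965]
ends [0.65098006 0.16186446] [ 0.65938727 -0.2359569 ]
[[110, 68, 39], [112, 69, 37], [111, 68, 37], [109, 68, 39], [107, 66, 36], [111, 68, 39], [104, 68, 44], [94, 75, 68], [83, 78, 79], [62, 61, 62], [40, 39, 38], [42, 40, 38], [53, 52, 49], [57, 56, 53], [55, 55, 52], [58, 57, 53], [58, 58, 54], [54, 54, 49], [72, 69, 66], [95, 95, 91], [107, 107, 100], [105, 103, 99]]
blue px bbox [105 391] [134 438] 360
```

View pics/both.png

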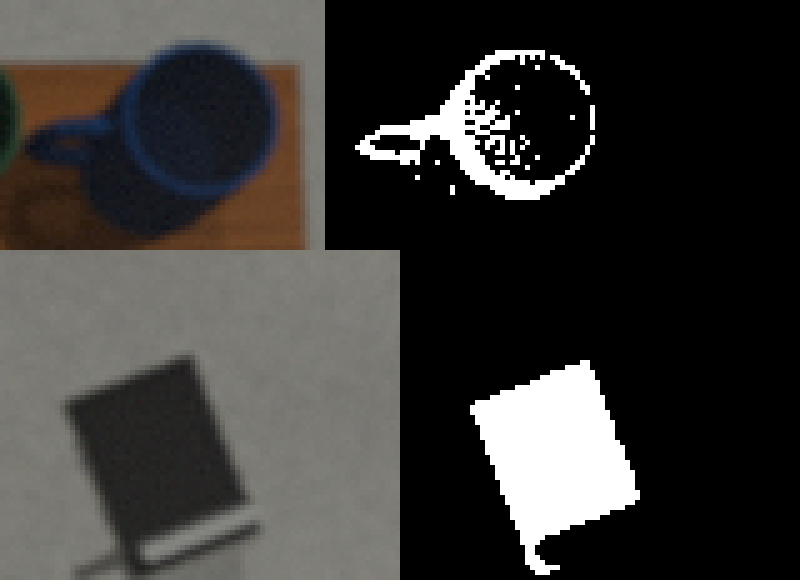

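The crops show the blue rim centred near pixel (425,119), and a clean foot mask with the nose edge at the top. I'll refine to sub-pixel.

```bash
cat >> h.py <<'E'
def edge(p,a,b,z,ha=6,trim=.12,n=60,sgn=1):
    "sub-pixel line along expected world edge a->b (at z): steepest gradient across it; returns fitted pts"
    a,b=np.array(a),np.array(b);g=cv2.GaussianBlur(p['color'].mean(2).astype(np.float32),(0,0),.7)
    t=np.linspace(trim,1-trim,n);q=a+(b-a)*t[:,None];d=(b-a)/np.linalg.norm(b-a);nn=np.array([-d[1],d[0]])
    s=np.arange(-ha,ha+.01,.25)/1000
    X=q[:,None]+s[None,:,None]*nn
    uv=np.array([[proj(p,[*x,z]) for x in r] for r in X],np.float32)
    I=cv2.remap(g,uv[...,0],uv[...,1],cv2.INTER_CUBIC)
    G=np.clip(np.gradient(cv2.blur(I,(5,1)),axis=1)*sgn,0,None);G[G<.5*G.max(1,keepdims=True)]=0
    off=(G*s).sum(1)/G.sum(1)
    c=np.polyfit(t,off,1)
    for _ in range(3):
        r=abs(off-np.polyval(c,t));k=r<max(.0008,2*np.median(r));c=np.polyfit(t[k],off[k],1)
    return a+nn*np.polyval(c,0),b+nn*np.polyval(c,1),np.std((off-np.polyval(c,t))[k])*1000
def foot(p,c,yaw):
    "refine foot origin and yaw from nose and side edges (z=8mm top)"
    for _ in range(3):
        M=np.array([[np.cos(yaw),-np.sin(yaw)],[np.sin(yaw),np.cos(yaw)]])
        W=lambda x,y:c+M@[x,y]
        # outward = normal; going clockwise keeps left normal outward
        L=edge(p,W(-.022,.035),W(.05,.035),.008); Rr=edge(p,W(.05,-.035),W(-.022,-.035),.008); N=edge(p,W(.05,.035),W(.05,-.035),.008)
        yl=np.arctan2(*(L[1]-L[0])[::-1]);yr=np.arctan2(*(Rr[0]-Rr[1])[::-1]);yn=np.arctan2(*(N[1]-N[0])[::-1])+np.pi/2
        yaw=.4*yl+.4*yr+.2*yn
        mid=lambda e:M.T@((e[0]+e[1])/2-c)
        dy=(mid(L)[1]+mid(Rr)[1])/2;dx=mid(N)[0]-.05;wd=mid(L)[1]-mid(Rr)[1]
        c=c+M@[dx,dy]
    return c,np.degrees(yaw),np.degrees([yl,yr,yn]).round(2),wd,[L[2],Rr[2],N[2]]
E
python3 - <<'E'
from h import *
p=shot('top')
print(foot(p,np.array([.4845,-.0046]),np.radians(21.7)))
# shelf: left, right ends, back edge, (front edge wood/steel and lip front)
for nm,a,b,s in(('left',(.64,.162),(.80,.165),0),('right',(.80,-.235),(.64,-.235),0),('back',(.805,.163),(.81,-.233),0)):
    for sg in(1,-1):
        e=edge(p,a,b,.067,8,.1,80,sg);print(nm,sg,e[0].round(4),e[1].round(4),round(e[2],2),'ang',np.degrees(np.arctan2(*(e[1]-e[0])[::-1])).round(2))
for sg in(1,-1):
    e=edge(p,(.64,.162),(.648,-.235),.067,10,.05,100,sg);print('front',sg,e[0].round(4),e[1].round(4),round(e[2],2),'ang',np.degrees(np.arctan2(*(e[1]-e[0])[::-1])).round(2))
g=cv2.cvtColor(p['color'],cv2.COLOR_RGB2HSV)
for nm,h0,h1,box in(('blue',100,130,(405,445)),('green',65,95,(352,392)),('terra',0,14,(302,342))):
    m=((g[...,0]>=h0)&(g[...,0]<=h1)&(g[...,1]>110)).astype(np.uint8);m[:,:box[0]]=0;m[:,box[1]:]=0;m[140:]=0
    if nm=='terra':continue
    pts=np.argwhere(m)[:,::-1]; q=np.array([pix(p,u,v,.152)[:2] for u,v in pts])
    # rim extremes right/top
    print(nm,'x max',np.percentile(q[:,0],99.5),'y min',np.percentile(q[:,1],.5))
print('rim centre guess',pix(p,425,118.8,.152))
E
```

```text
(array([ 0.48419918, -0.00485848]), np.float64(21.695609551982315), array([21.73, 21.67, 21.68]), np.float64(0.07172084410249019), [np.float64(0.37761848782762086), np.float64(0.23616114339152375), np.float64(0.24709323692684737)])
left 1 [0.64   0.1645] [0.8001 0.1623] 0.72 ang -0.8h.py:34: RuntimeWarning: invalid value encountered in divide
  off=(G*s).sum(1)/G.sum(1)
Traceback (most recent call last):
  File "h.py", line 37, in edge
    r=abs(off-np.polyval(c,t));k=r<max(.0008,2*np.median(r));c=np.polyfit(t[k],off[k],1)
                                                               ~~~~~~~~~~^^^^^^^^^^^^^^^
TypeError: expected non-empty vector for x
```

```bash
python3 - <<'E'
from h import *
p=shot('top'); q=dict(p); im=p['color'].astype(float)
rb=120-(im[...,0]-im[...,2]); q['color']=np.dstack([rb]*3)
A=lambda e:np.degrees(np.arctan2(*(e[1]-e[0])[::-1])).round(2)
# left normal outward => traverse clockwise from above
for nm,a,b,tr in(('left',(.64,.162),(.80,.164),.1),('right',(.80,-.235),(.64,-.235),.1),('backL',(.805,.164),(.808,.0),.1),('back',(.805,.164),(.81,-.233),.03),('front',(.648,-.235),(.64,.162),.03)):
    e=edge(q,a,b,.067,9,tr,100);print(nm,e[0].round(4),e[1].round(4),round(e[2],2),A(e))
e=edge(p,(.648,-.235),(.64,.162),.067,9,.03,100,-1);print('lip dark edge top z',e[0].round(4),e[1].round(4),round(e[2],2),A(e))
# rim circles: RB / hue based outer radius fit on right/top-side outer edge
g=cv2.cvtColor(p['color'],cv2.COLOR_RGB2HSV).astype(int)
from scipy.optimize import least_squares
gr=cv2.GaussianBlur(p['color'],(0,0),.7).astype(float)
for nm,c,f in(('blue',(425,118.8),gr[...,2]-gr[...,0]),('green',(373,119.5),gr[...,1]-gr[...,0])):
    c=np.array(c,float)
    for _ in range(4):
        P=[]
        for th in np.arange(-180,180,4):
            if 130<th<200 or th<-160: continue
            d=np.array([np.cos(np.radians(th)),np.sin(np.radians(th))]);r=np.arange(11.5,19,.1)
            v=cv2.remap(f.astype(np.float32),(c[0]+r*d[0]).astype(np.float32)[None],(c[1]+r*d[1]).astype(np.float32)[None],1)[0]
            P.append(c+d*r[np.argmin(np.gradient(v))])
        X=np.array([pix(p,*u,.152)[:2] for u in P])
        s=least_squares(lambda x:np.hypot(*(X-x[:2]).T)-x[2],[*X.mean(0),.037],loss='soft_l1',f_scale=.001).x
        c=proj(p,[s[0],s[1],.152])
    print(nm,s.round(4))
E
```

```text
left [0.64   0.1624] [0.8    0.1643] 0.33 0.68
right [ 0.8    -0.2326] [ 0.64   -0.2362] 0.22 -178.71
backL [0.7993 0.1639] [ 8.031e-01 -1.000e-04] 0.84 -88.69h.py:34: RuntimeWarning: invalid value encountered in divide
  off=(G*s).sum(1)/G.sum(1)
Traceback (most recent call last):
  File "h.py", line 37, in edge
    r=abs(off-np.polyval(c,t));k=r<max(.0008,2*np.median(r));c=np.polyfit(t[k],off[k],1)
                                                               ~~~~~~~~~~^^^^^^^^^^^^^^^
TypeError: expected non-empty vector for x
```

```bash
sed -i 's/^    c=np.polyfit(t,off,1)$/    k=np.isfinite(off);t,off=t[k],off[k];c=np.polyfit(t,off,1)/' h.py; cat > shelf.py <<'E'
from h import *
p=shot('top'); q=dict(p); im=p['color'].astype(float)
rb=120-(im[...,0]-im[...,2]); q['color']=np.dstack([rb]*3)
A=lambda e:np.degrees(np.arctan2(*(e[1]-e[0])[::-1])).round(2)
for nm,a,b,tr in(('back',(.800,.164),(.808,-.233),.03),('front',(.648,-.235),(.64,.162),.03)):
    e=edge(q,a,b,.067,9,tr,100);print(nm,e[0].round(4),e[1].round(4),round(e[2],2),A(e))
e=edge(p,(.648,-.235),(.64,.162),.067,9,.03,100,-1);print('lip dark edge top z',e[0].round(4),e[1].round(4),round(e[2],2),A(e))
from scipy.optimize import least_squares
gr=cv2.GaussianBlur(p['color'],(0,0),.7).astype(float)
for nm,c,f in(('blue',(425,118.8),gr[...,2]-gr[...,0]),('green',(373,119.5),gr[...,1]-gr[...,0])):
    c=np.array(c,float)
    for _ in range(4):
        P=[]
        for th in np.arange(-180,180,4):
            if 130<th<200 or th<-160: continue
            d=np.array([np.cos(np.radians(th)),np.sin(np.radians(th))]);r=np.arange(11.5,19,.1)
            v=cv2.remap(f.astype(np.float32),(c[0]+r*d[0]).astype(np.float32)[None],(c[1]+r*d[1]).astype(np.float32)[None],1)[0]
            P.append(c+d*r[np.argmin(np.gradient(v))])
        X=np.array([pix(p,*u,.152)[:2] for u in P])
        s=least_squares(lambda x:np.hypot(*(X-x[:2]).T)-x[2],[*X.mean(0),.037],loss='soft_l1',f_scale=.001).x
        c=proj(p,[s[0],s[1],.152])
    print(nm,s.round(4))
E
python3 shelf.py
```

```text
back [0.7987 0.164 ] [ 0.8085 -0.233 ] 0.67 -88.59
front [ 0.6513 -0.2349] [0.6408 0.162 ] 0.25 91.51
lip dark edge top z [ 0.6457 -0.235 ] [0.6357 0.1619] 0.21 91.45
blue [ 0.7522 -0.1549  0.0371]
green [ 0.7488 -0.035   0.0371]h.py:34: RuntimeWarning: invalid value encountered in divide
  off=(G*s).sum(1)/G.sum(1)
```

The shelf yaw is 1.45°. The lip in front of the blue mug is at about (0.644, -0.158), and both the mug rim and the edge measurement agree on it. The holder is at (0.484, -0.005) with yaw 21.7°.

```bash
cat >> h.py <<'E'
def row(x,y,z,yaw):
    "row numbers to bring TCP there with tool y at world yaw (deg), tool down"
    s=ctrl.get_state();R0=R.from_quat(s['tcp_rot']);a=np.radians(yaw)
    Y=np.array([np.cos(a),np.sin(a),0]);Z=np.array([0,0,-1.]);Rt=R.from_matrix(np.c_[np.cross(Y,Z),Y,Z])
    print(np.r_[np.degrees((R0.inv()*Rt).as_rotvec()),R0.inv().apply(np.array([x,y,z])-s['eef_pos'])*1000].round(2))
E
python3 -c "
from h import *
row(.41,.30,.25,45);row(.4517,-.0178,.12,21.7)"
```

```text
[   0.      0.     28.4  -307.2  -270.35    3.34]
[   0.     -0.     51.7  -437.98 -562.99  133.33]
```

Call:
send_rows:
  rows: "0 0 9 -60 -35 0 0;0 0 18 -115 -80 0 0;0 0 27 -170 -130 0 0;0 0 30 -230 -180 0 0;0 0 34 -280 -230 0 0;0 0 38 -310 -280 0 0;0 0 42 -340 -330 0 0;0 0 46 -370 -380 30 0"
  grip_force: 40

```text
time: 1.9
eef_pos: [0.4296, 0.2136, 0.2372]
tcp_rot: [0.521, 0.854, 0.002, 0.002]
contact_force: [1.0, 0.1, -0.7]
opening: 0.5
finger_force: 0.0
```

```bash
python3 -c "
from h import *
row(.4517,-.0178,.12,21.7)"
```

```text
[ 2.9000e-01  6.0000e-02  5.5700e+00 -2.1564e+02 -8.6960e+01  1.1705e+02]
```

Call:
send_rows:
  rows: "0 0 1.5 -45 -20 25 0;0 0 3 -90 -40 50 0;0 0 4 -135 -60 75 0;0 0 5.7 -179 -78 90 0;0 0 5.7 -179 -78 103 0;0 0 5.7 -179 -78 103 0"

```text
time: 2.65
eef_pos: [0.4404, 0.0207, 0.1314]
tcp_rot: [0.562, 0.827, -0.0, -0.001]
contact_force: [-0.3, -0.3, 1.0]
opening: 0.501
finger_force: 0.0
```

```bash
python3 -c "
from h import *
row(.4517,-.0178,.12,21.7);row(.4517,-.0178,.039,21.7)"
```

```text
[-1.100e-01 -9.000e-02 -3.000e-02 -4.000e+01 -3.680e+00  1.131e+01]
[-1.100e-01 -9.000e-02 -3.000e-02 -4.013e+01 -3.520e+00  9.231e+01]
```

Call:
send_rows:
  rows: "0 0 0 0 0 0 0;0 0 0 0 0 0 0"

```text
time: 2.9
eef_pos: [0.4416, 0.0214, 0.133]
tcp_rot: [0.561, 0.828, 0.0, 0.001]
contact_force: [-0.9, -0.5, -0.5]
opening: 0.5
finger_force: 0.0
```

```bash
python3 -c "
from h import *
row(.4517,-.0178,.09,21.7);row(.4517,-.0178,.039,21.7)"
```

```text
[ 7.000e-02  4.000e-02  1.100e-01 -4.007e+01 -5.220e+00  4.307e+01]
[ 7.000e-02  4.000e-02  1.100e-01 -4.003e+01 -5.290e+00  9.407e+01]
```

Settled: I go sideways first, then straight down.

Call:
send_rows:
  rows: "0 0 0.1 -20 -3 10 0;0 0 0.1 -40 -5 20 0;0 0 0.1 -40 -5 38 0;0 0 0.1 -40 -5 43 0;0 0 0.1 -40 -5 43 0"

```text
time: 3.52
eef_pos: [0.4513, -0.0181, 0.0894]
tcp_rot: [0.562, 0.827, -0.0, -0.0]
contact_force: [0.8, -0.2, 0.5]
opening: 0.5
finger_force: 0.0
```

```bash
python3 -c "
from h import *
row(.4517,-.0178,.039,21.7)
p=shot('scene','s2.png');cv2.imwrite('pics/s2c.png',cv2.resize(p['color'][110:290,120:380,::-1],None,fx=3,fy=3,interpolation=2))"
```

```text
[-1.000e-02 -1.000e-02 -4.000e-02  1.000e-01  4.900e-01  5.041e+01]
```

View pics/s2c.png

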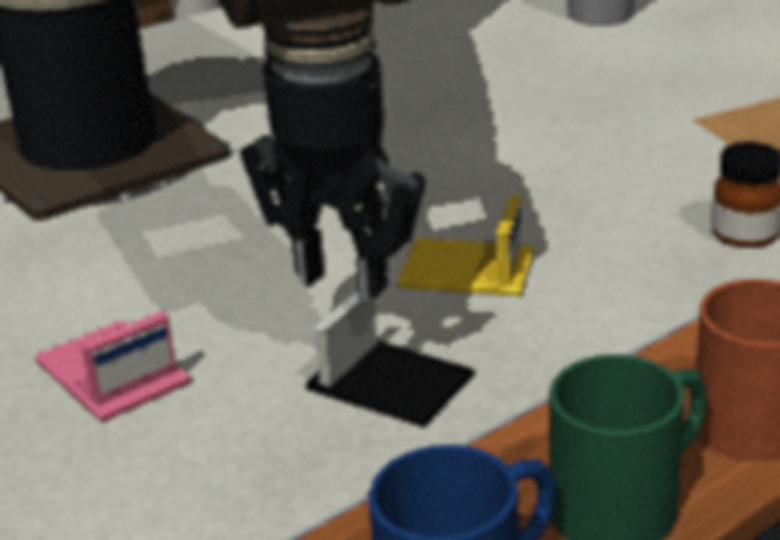

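The open fingers straddle the fin (crop ~(345,335)), one on each side. I'll descend and close.

Call:
send_rows:
  rows: "0 0 0 0 0.5 15 0;0 0 0 0 0.5 30 0;0 0 0 0 0.5 42 0;0 0 0 0 0.5 50 0;0 0 0 0 0.5 50 0;0 0 0 0 0.5 50 -1;0 0 0 0 0.5 50 -1;0 0 0 0 0.5 50 -1"
  grip_force: 40

```text
time: 4.58
eef_pos: [0.4523, -0.0185, 0.0399]
tcp_rot: [0.562, 0.827, 0.0, 0.001]
contact_force: [0.4, 0.3, 0.9]
opening: 0.102
finger_force: 41.6
```

Call:
send_rows:
  rows: "0 0 0 0 0 0 -1;0 0 0 0 0 0 -1"

```text
time: 4.82
eef_pos: [0.4523, -0.0185, 0.0398]
tcp_rot: [0.562, 0.827, 0.0, 0.001]
contact_force: [-0.4, 1.2, 3.7]
opening: 0.096
finger_force: 41.9
```

```bash
python3 -c "
from h import *
a=np.radians(1.45);u=np.array([np.cos(a),np.sin(a)]);l=np.array([.6442,-.1576]);f=l-.062*u-.035*u;print(f)
row(*f,.039,1.45);s=ctrl.get_state();print(s['eef_pos'],s['contact_force'],s['finger_force'],s['opening'])
p=shot('top','t3.png');print(foot(p,np.array([.4845,-.0046]),np.radians(21.7)))"
```

```text
[ 0.54723106 -0.16005454]
[ 6.0000e-02  3.0000e-02  2.0150e+01 -1.6654e+02  3.6170e+01  9.7000e-01]
[ 0.45229024 -0.01852286  0.03982222] [-0.39452233  1.19508743  3.70445568] 41.91492319107056 0.09596472996367716
(array([ 0.48405804, -0.00619487]), np.float64(23.130251475732972), array([24.55, 22.44, 21.69]), np.float64(0.07085885357444854), [np.float64(0.3819075087724726), np.float64(0.32324886884655074), np.float64(0.22896512972308744)])
```

Call:
send_rows:
  rows: "0 0 2 -14 3 0 -1;0 0 5 -38 8 0 -1;0 0 8 -64 14 0 -1;0 0 11.5 -92 20 0 -1;0 0 15 -120 26 0 -1;0 0 18 -145 31 0 -1;0 0 20 -160 35 0 -1;0 0 20.2 -166.5 36 0 -1"

```text
time: 5.88
eef_pos: [0.547, -0.1602, 0.0399]
tcp_rot: [0.699, 0.715, 0.0, -0.0]
contact_force: [-1.2, 3.8, 8.0]
opening: 0.105
finger_force: 42.7
```

Call:
send_rows:
  rows: "0 0 0 0 0 0 -1;0 0 0 0 0 0 -1;0 0 0 0 0 0 -1"

```text
time: 6.25
eef_pos: [0.5472, -0.1603, 0.0399]
tcp_rot: [0.698, 0.716, 0.0, 0.001]
contact_force: [1.7, -1.4, 4.9]
opening: 0.097
finger_force: 42.2
```

```bash
python3 -c "
from h import *
row(.54723,-.16005,.0398,1.45);s=ctrl.get_state();print(s['eef_pos'],s['contact_force'],s['wrist_torque'],s['finger_force'],s['opening'])
p=shot('top','t4.png');a=np.radians(1.45);print(foot(p,s['eef_pos'][:2]+.035*np.array([np.cos(a),np.sin(a)]),a))
cv2.imwrite('pics/t4c.png',cv2.resize(p['color'][90:270,300:480,::-1],None,fx=3.3,fy=3.3,interpolation=2))"
```

```text
[ 0.11  0.08 -0.03  0.24  0.08  0.11]
[ 0.54715459 -0.16029585  0.03991255] [ 1.66772138 -1.44646261  4.91326959] [-0.31065577 -0.20036103  0.03450693] 42.20980525016785 0.09748069410074522
(array([ 0.58336275, -0.15638338]), np.float64(-9.152835883051758), array([ -2.91, -19.73,  -0.48]), np.float64(0.07264115545785313), [np.float64(0.28859161569802333), np.float64(0.60628105633823), np.float64(0.2531473812148072)])h.py:34: RuntimeWarning: invalid value encountered in divide
  off=(G*s).sum(1)/G.sum(1)
```

View pics/t4c.png

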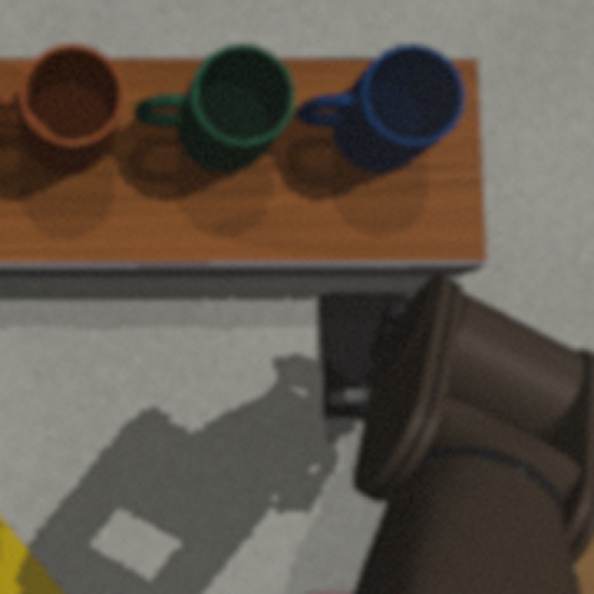

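The holder stands in front of the blue mug, with its left foot edge visible at crop (319,297)-(324,415). The arm hides the right half. I'll fit the left edge and check in the scene camera.

```bash
python3 - <<'E' 2>/dev/null
from h import *
s=ctrl.get_state();a=np.radians(1.45);u=np.array([np.cos(a),np.sin(a)]);v=np.array([-u[1],u[0]]);l=np.array([.6442,-.1576])
for k in range(2):
    p=shot('top')
    o=s['eef_pos'][:2]+.035*u
    for x0,x1 in((-.048,.048),(-.02,.045),(-.048,.02)):
        e=edge(p,o+x0*u+.035*v,o+x1*u+.035*v,.008,6,.03)
        m=(e[0]+e[1])/2;print('left edge lat vs lip',(m-l)@v*1000,'ang',np.degrees(np.arctan2(*(e[1]-e[0])[::-1])),e[2])
p=shot('scene','s4.png')
for z in(.008,):
  for nm,c in(('noseL',o+.05*u+.035*v),('noseR',o+.05*u-.035*v),('rearL',o-.05*u+.035*v),('rearR',o-.05*u-.035*v)): print(nm,proj(p,[*c,z]).round(1))
im=p['color'].copy()
cv2.imwrite('pics/s4c.png',cv2.resize(im[190:350,140:340,::-1],None,fx=3.9,fy=3.7,interpolation=2))
E
```

```text
left edge lat vs lip 35.927109631475176 ang 3.256524967964983 0.5702105343607965
left edge lat vs lip 36.44851823600658 ang 2.7065586796207417 0.5707342420765804
left edge lat vs lip 35.457941477932835 ang 4.347446819600527 0.5851973443504239
left edge lat vs lip 35.96626132774159 ang 2.9996055529224015 0.63488465945958
left edge lat vs lip 36.38463328460451 ang 3.0099956240902257 0.641161868224647
left edge lat vs lip 35.55865319078721 ang 4.023367695714394 0.6913999377074641
noseL [244.1 294.4]
noseR [211.3 313.3]
rearL [213.4 268.7]
rearR [181.4 285.1]
```

View pics/s4c.png

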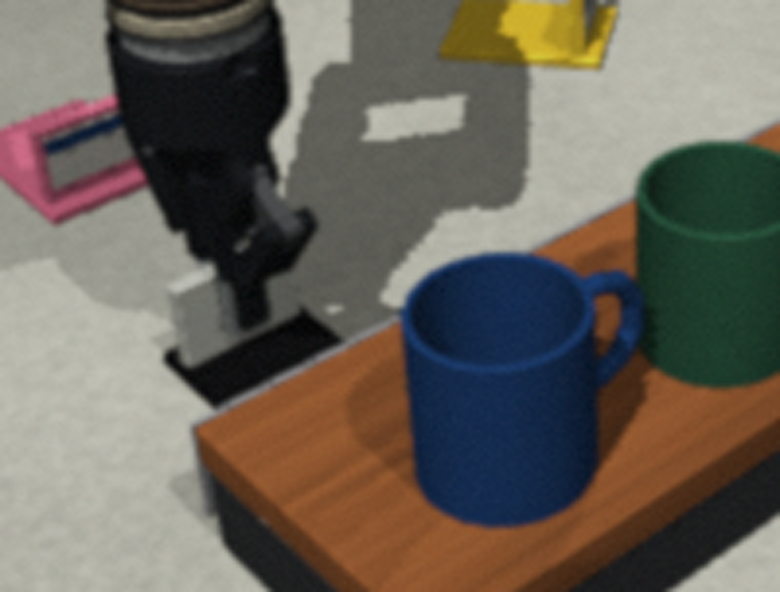

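The foot lies flat and is centred to within about 0.5 mm, consistent with the grasp geometry. I'll insert slowly now with a 0.5 mm correction, watching the force.

Call:
send_rows:
  rows: "0 0 0 -0.5 3 0 -1;0 0 0 -0.5 7 0 -1;0 0 0 -0.5 11 0 -1;0 0 0 -0.5 15 0 -1;0 0 0 -0.5 19 0 -1;0 0 0 -0.5 23 0 -1;0 0 0 -0.5 26 0 -1;0 0 0 -0.5 28 0 -1"
  grip_force: 60

```text
time: 7.45
eef_pos: [0.5734, -0.1593, 0.0399]
tcp_rot: [0.698, 0.716, -0.001, -0.002]
contact_force: [-5.6, -0.1, 9.9]
opening: 0.098
finger_force: 60.2
```

Call:
send_rows:
  rows: "0 0 0 0 1 0 -1;0 0 0 0 2 0 -1;0 0 0 0 2 0 -1"

```text
time: 7.82
eef_pos: [0.5755, -0.1592, 0.0399]
tcp_rot: [0.698, 0.716, -0.001, -0.002]
contact_force: [-4.4, 0.1, 10.1]
opening: 0.096
finger_force: 60.2
```

```bash
cat > chk.py <<'E'
from h import *
a=np.radians(1.45);u=np.array([np.cos(a),np.sin(a)]);v=np.array([-u[1],u[0]]);l=np.array([.6442,-.1576])
S=[]
for i in range(3):
    p=shot('top');s=ctrl.get_state();S.append(np.r_[s['eef_pos'],s['contact_force'],s['wrist_torque']])
S=np.mean(S,0);print(S.round(4)); t=S[:2]-l
Rm=R.from_quat(s['tcp_rot']).as_matrix();print('nose beyond lip mm',(t@u)*1000+85,'lat tcp mm',t@v*1000,'yaw',np.degrees(np.arctan2(Rm[1,1],Rm[0,1])),'tilt',np.degrees(Rm[2,:2]))
E
python3 chk.py
```

```text
[ 0.5755 -0.1592  0.0399 -4.4798 -0.284  10.5776 -0.2107  0.4429 -0.0175]
nose beyond lip mm 16.24171026117837 lat tcp mm 0.10684154800579275 yaw 1.429103539698614 tilt [ 0.05870171 -0.19185623]
```

Call:
send_rows:
  rows: "0 0 0 -0.4 1.5 0 -1;0 0 0 -0.8 3 0 -1;0 0 0 -0.8 4.5 0 -1;0 0 0 -0.8 6 0 -1;0 0 0 -0.8 6 0 -1"

```text
time: 8.6
eef_pos: [0.5805, -0.1597, 0.0399]
tcp_rot: [0.698, 0.716, -0.002, -0.003]
contact_force: [-9.4, 0.8, 13.6]
opening: 0.095
finger_force: 60.5
```

```bash
python3 chk.py
```

```text
[ 0.5805 -0.1597  0.0399 -9.3389  0.7034 13.4307 -0.1806  0.7331 -0.0378]
nose beyond lip mm 21.272408202688183 lat tcp mm -0.513962611363503 yaw 1.435063732847239 tilt [ 0.09954665 -0.34385007]
```

Call:
send_rows:
  rows: "0 0 0 0 1.5 0 -1;0 0 0 0 3 0 -1;0 0 0 0 4.5 0 -1;0 0 0 0 6 0 -1;0 0 0 0 6 0 -1"

```text
time: 9.38
eef_pos: [0.5855, -0.1596, 0.04]
tcp_rot: [0.698, 0.716, -0.002, -0.004]
contact_force: [-13.1, 0.2, 17.1]
opening: 0.1
finger_force: 60.8
```

```bash
python3 chk.py
```

```text
[  0.5854  -0.1596   0.04   -13.2791   0.1586  17.0764  -0.2321   1.1426
  -0.0509]
nose beyond lip mm 26.21181326370879 lat tcp mm -0.5127966481754057 yaw 1.451051562058798 tilt [ 0.12582994 -0.51450926]
```

Call:
send_rows:
  rows: "0 0 0 0 1 0 -1;0 0 0 0 2 0 -1;0 0 0 0 3 0 -1;0 0 0 0 3 0 -1"

```text
time: 10.02
eef_pos: [0.5879, -0.1595, 0.04]
tcp_rot: [0.698, 0.716, -0.003, -0.005]
contact_force: [-16.0, -0.2, 17.4]
opening: 0.097
finger_force: 61.1
```

Call:
send_rows:
  rows: "0 0 0 0 1 0 -1;0 0 0 0 2 0 -1;0 0 0 0 2 0 -1"

```text
time: 10.4
eef_pos: [0.5896, -0.1595, 0.0401]
tcp_rot: [0.698, 0.716, -0.003, -0.005]
contact_force: [-16.6, -0.3, 19.5]
opening: 0.098
finger_force: 61.2
```

Call:
send_rows:
  rows: "0 0 0 0 1 0 -1;0 0 0 0 2 0 -1;0 0 0 0 2 0 -1"

```text
time: 10.78
eef_pos: [0.5912, -0.1595, 0.0401]
tcp_rot: [0.698, 0.716, -0.004, -0.005]
contact_force: [-19.4, -0.2, 20.0]
opening: 0.098
finger_force: 61.4
```

```bash
python3 chk.py
```

```text
[  0.5912  -0.1595   0.0402 -18.4893   0.1166  20.7935  -0.3002   1.7097
  -0.0834]
nose beyond lip mm 31.982365438080556 lat tcp mm -0.54677888647076 yaw 1.4713260935176649 tilt [ 0.15078134 -0.71876574]
```

Call:
send_rows:
  rows: "0 0 0 0 1 0 -1;0 0 0 0 1 0 -1;0 0 0 0 1 0 -1"

```text
time: 11.3
eef_pos: [0.592, -0.1595, 0.0402]
tcp_rot: [0.698, 0.716, -0.004, -0.006]
contact_force: [-18.9, 1.3, 21.6]
opening: 0.096
finger_force: 61.5
```

Call:
send_rows:
  rows: "0 0 0 0 1 0 -1;0 0 0 0 1 0 -1;0 0 0 0 1 0 -1"

```text
time: 11.68
eef_pos: [0.5925, -0.1595, 0.0403]
tcp_rot: [0.698, 0.716, -0.004, -0.006]
contact_force: [-20.8, 0.4, 22.4]
opening: 0.095
finger_force: 61.8
```

```bash
python3 chk.py
```

```text
[  0.5925  -0.1595   0.0403 -20.7109  -0.037   22.322   -0.3553   2.013
  -0.0603]
nose beyond lip mm 33.31887825819261 lat tcp mm -0.558478329609454 yaw 1.4834517389196362 tilt [ 0.16789775 -0.83601938]
```

Call:
send_rows:
  rows: "0 0 0 0 1 0 -1;0 0 0 0 1 0 -1;0 0 0 0 1 0 -1"

```text
time: 12.2
eef_pos: [0.5926, -0.1595, 0.0404]
tcp_rot: [0.698, 0.716, -0.005, -0.007]
contact_force: [-24.2, -0.0, 25.7]
opening: 0.097
finger_force: 62.2
```

```bash
python3 chk.py; python3 - <<'E'
from h import *
p=shot('scene','s5.png')
cv2.imwrite('pics/s5c.png',cv2.resize(p['color'][190:350,140:340,::-1],None,fx=3.9,fy=3.7,interpolation=2))
E
```

```text
[  0.5926  -0.1594   0.0404 -24.8935   0.1201  25.5748  -0.3608   2.4607
  -0.0901]
nose beyond lip mm 33.39164707121649 lat tcp mm -0.5422024329755776 yaw 1.5017774766666847 tilt [ 0.19258406 -0.9937993 ]
```

View pics/s5c.png

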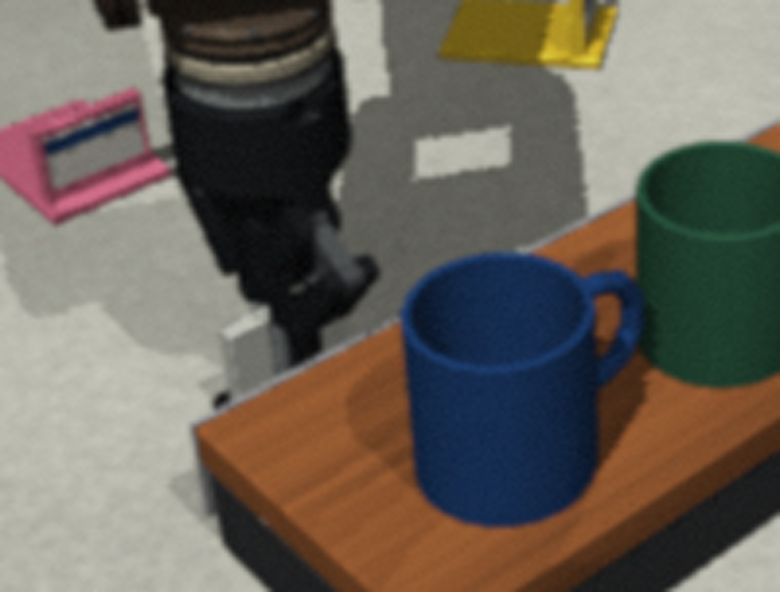

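The bar is at its stop: the last 1 mm of command moved the tool only 0.07 mm, for +4 N. That is at the expected 32–33 mm depth, with a push of about 25 N. The picture shows the fin (crop (250,355)) upright in front of the blue mug and the mugs undisturbed.

```bash
python3 -c "
from plant import ctrl
print(ctrl.sign_off())"
```

```text
the job is handed in; nothing more can be done
None
```

The job is handed in at about 12 s: the holder was slid flat to within about 1 mm of centre on the blue mug and square to the shelf, then pushed under the lip until the bar hit its stop, and it is still gripped and held there with about 25 N.

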